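Shunt the red van round the bend to the buffer stop

ROBOT

A 6-joint arm with a two-finger parallel gripper is mounted at the origin on the work surface. World frame = base frame: x ahead of the robot, y to its left, z up, the work surface at z = 0. Lengths are in m, angles in rad, forces in N, time in s.
With the tool pointing down it reaches from about 0.425 to 0.95 m from the base axis. Payload 3.5 kg.
Tool frame: the origin (TCP) lies between the finger pads; the fingertips stand 19 mm ahead of it and the grasp point (between the pads) is the TCP (ctrl.nose_length is the distance from the TCP to the fingertips, in m); z points along the fingers, y is the line along which they close (so a half turn about z gives the same grasp; the last joint's range is limited). The gripper opens to 85 mm and grips with 20 to 120 N. Pads are 22 mm wide; open, the fingers measure 114 mm over their backs; the gripper's body (76 mm by 85 mm) begins 54 mm behind the grasp point. The pads swing forward as they close: fully open they stand 13 mm farther back than shut.
Start: joints at [-0.15, 0.286, 1.577, -0, 1.279, -0.15], TCP at [0.675, 0, 0.25] pointing down, gripper open.
Joint ranges: [-2.77, 2.77], [-0.9, 2.22], [0.21, 2.48], [-1.53, 4.67], [0.24, 2.81], [-2.84, 2.84]. Speed limits (rad/s): [2.79, 2.79, 3.14, 3.14, 3.14, 3.14].

INTERFACE

Orientations are given as a unit quaternion [x, y, z, w].
In Python, from plant import ctrl gives the robot as it stands.
- The arm moves only by the tool apply_moves, never from a script. Its argument "series" is a list of rows, each a list of 6 numbers: the shift along the world's x, y, z scaled (see below), then the turn, a rotation vector about the world's x, y, z scaled (see below). A call has 1 to 20 rows; each row is the pose to reach, as a shift and turn from the pose commanded when the call began; what a row does not reach only later rows make up. The controller multiplies each number of a shift by 0.8 m and each number of a turn by 45 degrees. A row lasts 1/8 s, in which the tool goes at most 62.5 mm and 10.7 degrees, less where a joint would pass 70% of its speed; a pose out of reach is approached as far as the arm can. A call with a number of a shift or a turn outside -1 to 1 is refused whole. A call with a gripper value outside its range is refused whole. "jaw" is the opening, from 0 (shut) to 1 (fully open), set as the call begins (left out, the last holds). The fingers move at their own pace and stop on an object; "squeeze" is the grip in N (left out, the last holds). Time passes only in rows, so rows that repeat a pose let the fingers close. It gives the time, the measured TCP pose, the force, the opening and the grip force at its end, in the units of the state.
- ctrl.get_state(): the state, without advancing time (a new reading comes with each control period).
- ctrl.read_camera(name): name is "scene" or "side" or "wrist"; returns the picture (400x640x3 uint8, red, green, blue); there is no depth.
- ctrl.get_calibration(name): a dict with "fx", "fy", "cx", "cy" (pixels), "xyz" and "orientation" of the camera in the world; the wrist camera has in their place "hand_eye" (4x4, takes a point from camera to tool coordinates, whose origin is the TCP and whose axes are the flange's). Camera axes: x right, y up, looking along -z (the intrinsics and any distortion apply to the point x, -y, -z); pixel columns grow to the right and rows downward; lengths in m; the calibration is good to about 2 mm. A picture is of the moment at which its call begins: read the wrist's pose just before it. get_calibration takes no time and is no camera call.
- ctrl.sign_off(): hands the job in; it is judged then, once.
Trained networks look in the newest picture that a camera, given by its name, has taken for a name from the list of things; names that differ only in an ending like _2 or _b are one class to them, and where a whole thing is asked for, a point or a joint stands for the part that bears it (a point fixed in the world has none). Each returns a list of dicts, best first, with "p" (0 to 1); they miss things now and then, are a little off and sometimes report something else, mostly with a low value. They report only what shows in the picture. A call takes as long as a camera call. They do not tell look-alikes from the thing itself.
- ctrl.boxes_of(thing, camera): "xy" ([column, row] as shares, 0 to 1, of the picture: columns of its width, rows of its height, amid what is visible of it).
- ctrl.silhouettes(thing, camera): "pixels" (400x640 bool, what is visible of it) and "xy" ([column, row] as shares, 0 to 1, of the picture: columns of its width, rows of its height, amid what is visible of it).
The state is a dict: "time": time; "qpos": joint angles; "dq": joint speeds; "joint_efforts": joint torques, N m; "eef_pos": TCP position; "tcp_rot": TCP orientation; "contact_force": force on the tool from outside, world axes, zero at the start; "wrist_torque": the same for the moment, N m; "opening": opening from 0.0 (shut) to 1.0 (fully open); "finger_force": force on a finger pad.
Only numpy, scipy, OpenCV 4.12 (cv2) and the standard library are available. Lean on these libraries where they do the work, as an engineer would, in place of code of your own. Each camera call takes 0.05 s, during which the arm holds its last target. There are 200 camera calls.

TASK

On the little double-track board, push the red wagon along its own track, round the bend, until it stands up against the black-and-yellow buffer stop at the end of that track. Keep it upright and down between its kerbs all the way, without lifting it, and leave the blue wagon on the neighbouring track where it stands.

Things in the scene. Friction and masses are not known exactly. Their poses are not given: they have to be found in the camera images.
- module: Fixed green-topped plywood track board, 18 mm thick. Origin: common centre of its two bends, at table height; z up. Two troughs, 56 mm wide, centre lines at radius R = 90 (inner) and 160 mm (outer), floor 18 mm above the table, between grey kerbs 12 mm higher. The board spans x -125 to 200, y -200 to 100 mm; a white house 45 mm high and trees stand inside the bend (x < 30, y > 0).
- bend (a point): Bend centre at trough-floor height, axes as the board's. Each track runs along +x at y = -R from x = -120 mm to 0, then bends left 90 degrees about this point, then runs along +y at x = R to a fixed black stop with yellow stripe, 50 mm wide, 36 mm high, face at y = 77 mm; a wagon touching it has its centre at x = R, y = 45 mm.
- red_mid (a point): Centre of the red wagon: smooth plastic model van, red roof, 64 mm long (its x axis), 44 wide, 48 high, 160 g, loose; it slides (wheels do not turn) with 6 mm play each side. Flat upright ends (corners rounded 10 mm), 42 mm high, can be pushed above the kerbs. Starts before the bend on the inner or outer track, x axis towards the bend; the point is 24 mm above the trough floor, 42 mm above the table.
- blue_mid (a point): Centre, half-way up, of the blue wagon, same size and shape as the red, standing on the other track beside it (70 mm between centre lines). To be left alone.
Not all that is in view belongs to the job. Of the things shaped like the part that bears red_mid, the red one is meant.

How it is judged:
By the outcome, as a careful person would: the job done as asked, in the order asked, and still so for the second after the job is handed in, with the robot touching nothing.
It also fails if it takes over 40 s, if anything falls off the work surface, if the arm or the gripper's body presses on something with over 40 N, if the wrist force passes 120 N, or if a joint passes its speed limit or range.

## Working session

There is one attempt and no reset: what is moved stays moved. The work goes in short steps, Python scripts to look and compute and a tool call to move; the robot and the scene stay as the last step left them, time stands still between calls to the robot, and variables do not carry over. Pictures are saved under pics/ and viewed, at most 13 in all, crops included, and the job is handed in when it is done.

Besides the shell and the picture viewer there is one more tool, called after "Emit:" by a JSON object that holds its "op" and its "data". apply_moves: Moves the arm, as the interface text tells. Shifts and turns lie within -1 to 1; 1 stands for 0.8 m of shift or 45 degrees of turn. Its arguments: {"type":"object","properties":{"series":{"type":"array"},"jaw":{"type":"number"},"squeeze":{"type":"number"}},"required":["series"]}

```bash
mkdir -p pics; ls; cat > h.py <<'E'
import numpy as np, cv2
from scipy.spatial.transform import Rotation as R
from plant import ctrl
def save(n,f): 
    im=np.array(ctrl.read_camera(n)); cv2.imwrite(f,im[:,:,::-1]); return im
def cam(n):
    c=ctrl.get_calibration(n)
    if 'hand_eye' in c:
        s=ctrl.get_state(); T=np.eye(4); T[:3,:3]=R.from_quat(s['tcp_rot']).as_matrix(); T[:3,3]=s['eef_pos']; T=T@np.array(c['hand_eye'])
    else:
        T=np.eye(4); T[:3,:3]=R.from_quat(c['orientation']).as_matrix(); T[:3,3]=c['xyz']
    return c,T
def at_z(c,T,u,v,z):
    d=T[:3,:3]@np.array([(u-c['cx'])/c['fx'],-(v-c['cy'])/c['fy'],-1]); return T[:3,3]+d*(z-T[2,3])/d[2]
def proj(c,T,P):
    p=(np.atleast_2d(P)-T[:3,3])@T[:3,:3]; return np.c_[c['cx']+c['fx']*p[:,0]/-p[:,2], c['cy']+c['fy']*p[:,1]/p[:,2]]
E
python3 - <<'E'
from h import *
for n in ['scene','side']:
    print(ctrl.get_calibration(n)); save(n,f'pics/{n}0.png')
    for t in ['module','red_mid','blue_mid']:
        print(n,t,[(round(d['p'],2),np.round(np.array(d['xy'])*[640,400])) for d in ctrl.boxes_of(t,n)])
print(ctrl.get_calibration('wrist'))
E
```

```text
pics
{'fx': 444.16154467195173, 'fy': 444.16154467195173, 'cx': 316.1091447276005, 'cy': 197.18209826662664, 'xyz': array([1.08145894, 0.17752556, 0.48590765]), 'orientation': array([0.24097296, 0.4109808 , 0.74607457, 0.46518764])}
scene module [(0.89, array([356., 282.]))]
scene red_mid [(0.95, array([173., 223.])), (0.92, array([249., 171.])), (0.69, array([303., 215.]))]
scene blue_mid [(0.61, array([262., 217.]))]
{'fx': 457.5341157939656, 'fy': 457.5341157939656, 'cx': 324.6570563552876, 'cy': 207.6136848003378, 'xyz': array([0.34865472, 0.48875312, 0.64552505]), 'orientation': array([-0.05942148,  0.40173223,  0.90393929, -0.13406738])}
side module [(0.56, array([283., 270.]))]
side red_mid [(0.87, array([318., 216.])), (0.87, array([353., 159.])), (0.69, array([313., 151.])), (0.68, array([399., 173.]))]
side blue_mid [(0.8, array([313., 190.]))]
{'fx': 300.0960390898023, 'fy': 300.0960390898023, 'cx': 315.37204608341796, 'cy': 193.18633114223846, 'hand_eye': array([[-1.20424423e-04,  9.47920687e-01,  3.18506448e-01,
         8.26619986e-02],
       [ 9.99999951e-01,  2.23954981e-05,  3.11438784e-04,
        -1.27001522e-04],
       [ 2.88086155e-04,  3.18506470e-01, -9.47920643e-01,
        -1.22691652e-01],
       [ 0.00000000e+00,  0.00000000e+00,  0.00000000e+00,
         1.00000000e+00]])}
```

View pics/scene0.png

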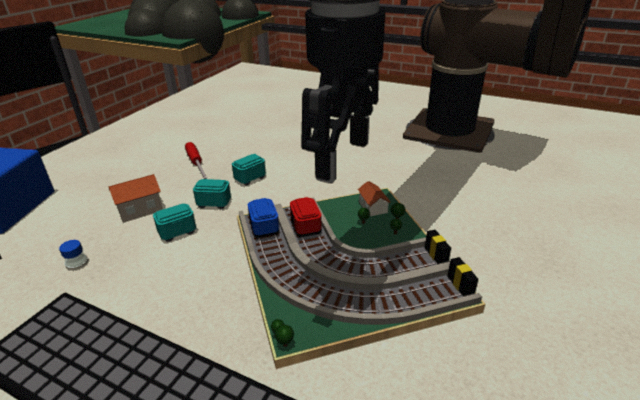

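View pics/side0.png

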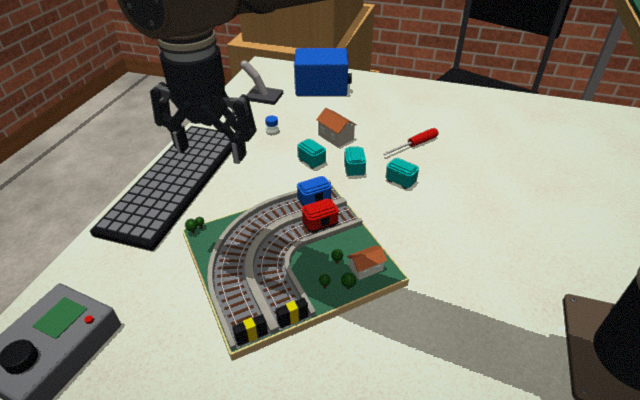

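The scene view shows the red wagon on the inner track at (305,216) and the blue one outer at (263,217). The stops are at (437,246) and (462,275), and the teal vans at (173–249,171–223) are distractors. The side view agrees: red (319,215), blue (314,190). I'll fit the board pose from its corners.

```bash
cat > fit.py <<'E'
from h import *
from scipy.optimize import least_squares
def W(p,P): # board->world, p=x,y,yaw
    P=np.atleast_2d(np.array(P,float)); c,s=np.cos(p[2]),np.sin(p[2])
    return np.c_[p[0]+c*P[:,0]-s*P[:,1],p[1]+s*P[:,0]+c*P[:,1],P[:,2]]
def lines(p):
    L=[np.array([[-.125,-.2,.018],[.2,-.2,.018],[.2,.1,.018],[-.125,.1,.018],[-.125,-.2,.018]])]
    a=np.linspace(0,np.pi/2,20)
    for r in (.062,.118,.132,.188):
        L.append(np.r_[[[-.12,-r,.03]],np.c_[r*np.sin(a),-r*np.cos(a),0*a+.03],[[r,.077,.03]]])
    for r in (.09,.16): L.append(np.array([[r-.025,.077,.054],[r+.025,.077,.054],[r+.025,.077,.018],[r-.025,.077,.018],[r-.025,.077,.054]]))
    return [W(p,l) for l in L]
def draw(im,c,T,p,k,x0,y0,w,h,f):
    o=cv2.resize(im[y0:y0+h,x0:x0+w,::-1],None,fx=k,fy=k,interpolation=cv2.INTER_CUBIC)
    for l in lines(p): cv2.polylines(o,[np.int32((proj(c,T,l)-[x0,y0]+.5)*k)],False,(255,0,255),1)
    cv2.imwrite(f,o)
E
python3 - <<'E'
from fit import *
C=np.array([[.2,.1,.018],[.2,-.2,.018],[-.125,-.2,.018],[-.125,.1,.018]])
clk={'scene':[[482,304],[277,357],[239,212],[393,190]],'side':[[233,354],[185,233],[330,181],[407,282]]}
cams={n:cam(n) for n in clk}
for n in clk:
    print(n,[np.round(at_z(*cams[n],*q,.018)[:2],3) for q in clk[n]])
f=lambda p:np.concatenate([(proj(*cams[n],W(p,C))-clk[n]).ravel() for n in clk])
best=min((least_squares(f,[.7,0,y],loss='soft_l1') for y in (-3,-1.5,0,1.5)),key=lambda r:r.cost)
p=best.x; print(p,np.degrees(p[2])); print(np.round(f(p).reshape(2,4,2),1)); np.save('p.npy',p)
box={'scene':(225,170,265,195),'side':(175,165,240,195)}; o=[]
for n in clk:
    im=cv2.imread(f'pics/{n}0.png')[:,:,::-1]; draw(im,*cams[n],p,2.9,*box[n],f'pics/{n}_o.png')
    for col in ('red','blue'):
        h=cv2.cvtColor(np.ascontiguousarray(im),cv2.COLOR_RGB2HSV); x0,y0,w,hh=box[n]
        m=((h[...,0]<8)|(h[...,0]>172) if col=='red' else (h[...,0]>105)&(h[...,0]<130))&(h[...,1]>150)&(h[...,2]>60)
        z=np.zeros_like(m); z[y0:y0+hh,x0:x0+w]=1; m&=z
        k,l,s,ce=cv2.connectedComponentsWithStats(m.astype(np.uint8)); i=1+s[1:,4].argmax()
        w_=at_z(*cams[n],*ce[i],.048); b=np.linalg.inv([[np.cos(p[2]),-np.sin(p[2])],[np.sin(p[2]),np.cos(p[2])]])@(w_[:2]-p[:2])
        print(n,col,s[i],np.round(ce[i],1),'world',np.round(w_,3),'board',np.round(b,3))
a,b=[cv2.imread(f'pics/{n}_o.png') for n in clk]
E
```

```text
scene [array([0.592, 0.177]), array([ 0.792, -0.036]), array([ 0.55 , -0.263]), array([ 0.359, -0.03 ])]
side [array([0.587, 0.18 ]), array([ 0.787, -0.028]), array([ 0.564, -0.263]), array([ 0.358, -0.034])]
[ 0.5100818  -0.02712995  0.75027265] 42.98745614621909
[[[ 4.4 -0.5]
  [-1.5  0.3]
  [ 0.3  1.9]
  [-2.9 -3.1]]

 [[-1.6  1.3]
  [-0.6 -3.7]
  [ 3.5  1.9]
  [ 4.6 -1.5]]]
scene red [290 197  31  37 833] [305.6 214.4] world [ 0.542 -0.126  0.048] board [-0.044 -0.094]
scene blue [248 198  30  36 805] [262.7 215.3] world [ 0.575 -0.192  0.048] board [-0.064 -0.165]
side red [302 199  37  31 783] [319.1 213. ] world [ 0.546 -0.127  0.048] board [-0.041 -0.097]
side blue [297 177  34  28 631] [313.3 189.3] world [ 0.579 -0.191  0.048] board [-0.062 -0.167]
```

View pics/scene_o.png

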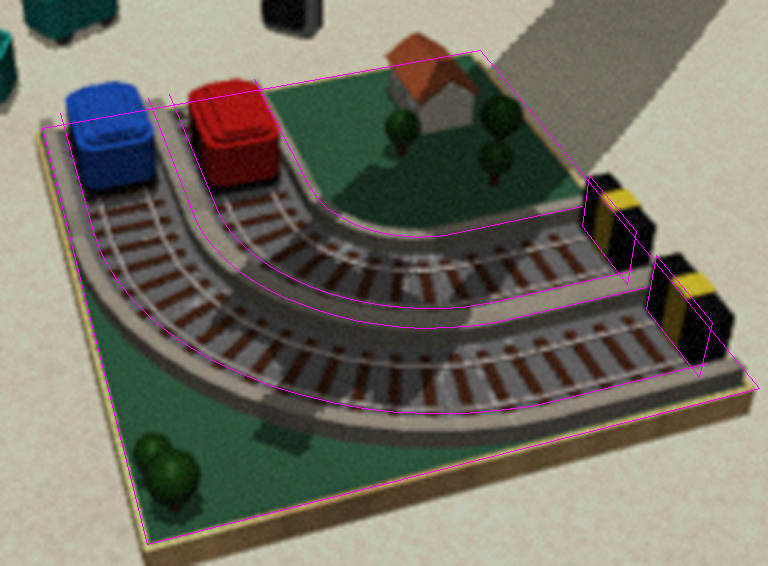

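View pics/side_o.png

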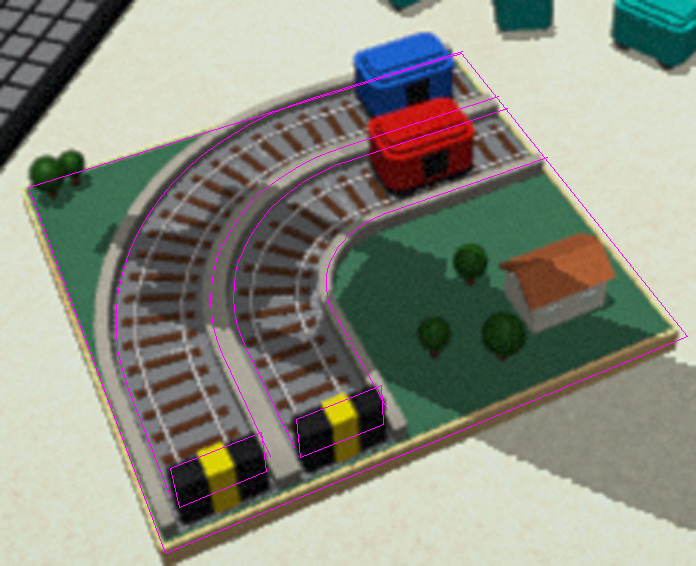

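The overlay is a few mm off at corner D and at the stops. I'll refine it with the closer wrist camera.

```bash
python3 - <<'E'
from fit import *
s=ctrl.get_state(); print(s['eef_pos'],s['tcp_rot'],ctrl.nose_length,R.from_quat(s['tcp_rot']).as_matrix().round(2))
p=np.load('p.npy'); c,T=cam('wrist'); im=save('wrist','pics/w0.png'); print(T.round(3))
for l in lines(p)[:1]: print(proj(c,T,l).round())
draw(im,c,T,p,1.25,0,0,640,400,'pics/w0o.png')
E
```

```text
[6.74914988e-01 4.34786700e-05 2.50120158e-01] [ 7.07115518e-01  7.07098024e-01 -9.73038317e-05 -1.35893105e-04] 0.019 [[ 0.  1. -0.]
 [ 1. -0.  0.]
 [ 0. -0. -1.]]
[[ 1.    -0.     0.001  0.675]
 [-0.     0.948  0.318  0.083]
 [-0.001 -0.318  0.948  0.373]
 [ 0.     0.     0.     1.   ]]
[[235. 335.]
 [410. 194.]
 [230. -11.]
 [ 56. 195.]
 [235. 335.]]
```

View pics/w0o.png

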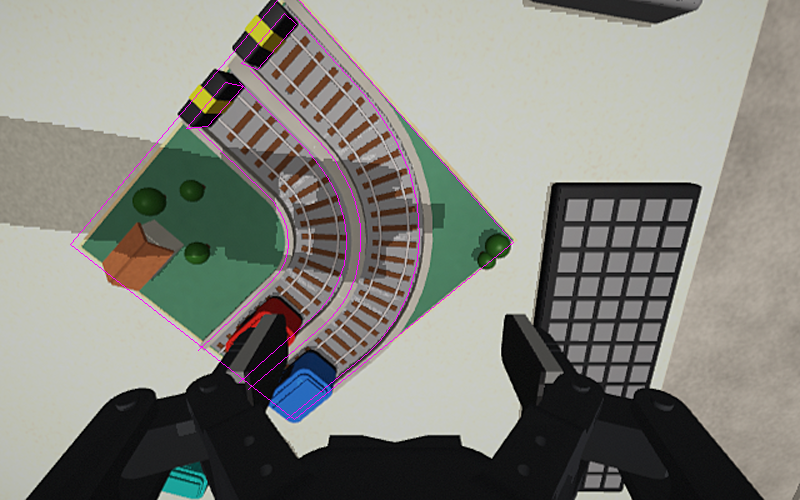

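The wrist view shows the tracks and wagons clearly: red at about (220,265)px and blue at (242,309)px. The y=100 edge, the stops and both wagon offsets all point to a shift of about −4 mm in board y. I'll refit with these cues and plan the path.

```bash
cat > plan.py <<'E'
from fit import *
p=np.load('p2.npy') if __import__('os').path.exists('p2.npy') else np.load('p.npy')
def line(s,r=.09): # s=0 at bend start; board xy
    if s<0: return np.array([s,-r])
    t=s/r
    if t<np.pi/2: return r*np.array([np.sin(t),-np.cos(t)])
    return np.array([r,s-r*np.pi/2])
def pusher(s,d=.011,out=.0,a=.022): # wagon centre at s -> pusher xy world, heading deg world
    f,b=line(s+a),line(s-a); h=(f-b)/np.linalg.norm(f-b); c=(f+b)/2
    q=c-h*(.032+d)+out*np.array([h[1],-h[0]])
    w=W(p,[[*q,0]])[0,:2]; return w,np.degrees(np.arctan2(h[1],h[0])+p[2])
def plan(ss,start,yaw0,z,z0,**k): # rows in move units relative to start
    for s in ss:
        w,y=pusher(s,**k); print([round(float(v),4) for v in [(w[0]-start[0])/.8,(w[1]-start[1])/.8,(z-z0)/.8,0,0,(y-yaw0)/45]])
E
python3 - <<'E'
from fit import *
C=np.array([[.2,.1,.018],[.2,-.2,.018],[-.125,-.2,.018],[-.125,.1,.018]])
clk={'scene':[[484.3,303.8],[275.7,357.9],[239.5,212],[391.2,189.3]],'side':[[232.2,352.2],[184,229.8],[333.6,182.9],[408.1,278.8]],'wrist':[[409.6,192.8],[65.6,194.4]]}
idx={'scene':[0,1,2,3],'side':[0,1,2,3],'wrist':[1,3]}
wg=np.array([[.542,-.126],[.546,-.127],[.575,-.192],[.579,-.191]])
cams={n:cam(n) for n in clk}
def f(p):
    r=[(proj(*cams[n],W(p,C[idx[n]]))-clk[n]).ravel() for n in clk]
    y=-np.sin(p[2])*(wg[:,0]-p[0])+np.cos(p[2])*(wg[:,1]-p[1])
    return np.concatenate(r+[(y-[-.09,-.09,-.16,-.16])*600])
p=least_squares(f,np.load('p.npy'),loss='soft_l1').x; np.save('p2.npy',p); print(p,np.degrees(p[2])); print(f(p).round(1))
M=np.array([[np.cos(p[2]),np.sin(p[2])],[-np.sin(p[2]),np.cos(p[2])]]); print(((wg-p[:2])@M.T).round(4))
im=cv2.imread('pics/w0.png')[:,:,::-1]; draw(im,*cams['wrist'],p,2.2,50,0,360,270,'pics/w0p.png')
import plan
print(plan.pusher(-.065)); plan.plan([-.065],[.6749,0],90,.056,.25)
E
```

```text
[ 0.51220686 -0.0290875   0.75478065] 43.24574564514329
[ 0.7 -0.1 -1.6  0.5 -2.   2.5 -2.7 -2.2 -1.   2.  -0.4 -1.  -1.3 -0.7
  2.5  0.3  2.1  1.3 -7.1  2.8 -0.6 -2.7 -1.  -2.2]
[[-0.0447 -0.091 ]
 [-0.0425 -0.0945]
 [-0.0659 -0.1617]
 [-0.0623 -0.1637]]
(array([ 0.4951989 , -0.16863939]), np.float64(43.24574564514329))
[-0.2246, -0.2108, -0.2425, 0.0, 0.0, -1.039]
```

View pics/w0p.png

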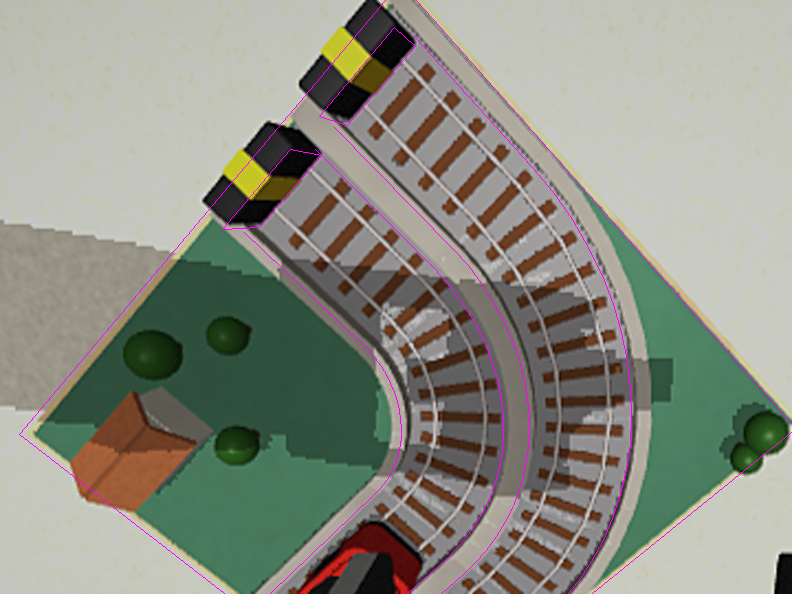

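Emit:
{"op": "apply_moves", "data": {"series": [[-0.06,-0.05,0,0,0,-0.2],[-0.12,-0.11,0,0,0,-0.4],[-0.18,-0.17,0,0,0,-0.6],[-0.2246,-0.2108,0,0,0,-0.8],[-0.2246,-0.2108,-0.03,0,0,-1],[-0.2246,-0.2108,-0.08,0,0,-1],[-0.2246,-0.2108,-0.13,0,0,-1],[-0.2246,-0.2108,-0.16,0,0,-1],[-0.2246,-0.2108,-0.16,0,0,-1],[-0.2246,-0.2108,-0.16,0,0,-1]], "jaw": 0, "squeeze": 40}}

```text
time: 1.7
eef_pos: [0.4961, -0.1691, 0.1237]
tcp_rot: [0.924, 0.383, 0.001, 0.001]
contact_force: [0.3, -0.7, 0.4]
opening: -0.001
finger_force: 0.0
```

```bash
python3 - <<'E'
from plan import *
s=ctrl.get_state(); print(s['eef_pos'],R.from_quat(s['tcp_rot']).as_matrix().round(3).tolist(),s['opening'],s['contact_force'],s['time'])
c,T=cam('wrist'); im=save('wrist','pics/w1.png'); draw(im,c,T,p,1.25,0,0,640,400,'pics/w1o.png')
E
```

```text
[ 0.49612413 -0.16905026  0.12366695] [[0.707, 0.707, 0.002], [0.707, -0.707, -0.001], [0.001, 0.002, -1.0]] -0.0008759547788173476 [ 0.28431204 -0.67115723  0.41565743] 1.7
```

View pics/w1o.png

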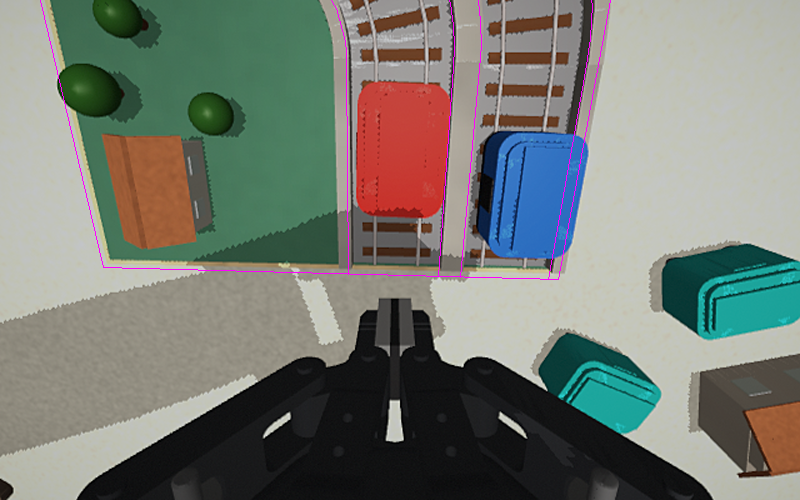

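The wrist view shows the overlay on the kerbs within about 2 mm. The red roof covers px (286–360, 66–173), with the closed fingers behind it. I'll compute its position and plan the push.

```bash
python3 - <<'E'
from plan import *
c,T=cam('wrist'); M=np.array([[np.cos(p[2]),np.sin(p[2])],[-np.sin(p[2]),np.cos(p[2])]])
for q in [(322.6,119.5),(322.6,173),(322.6,66),(286,119),(360,119)]: print((M@(at_z(c,T,*q,.064)[:2]-p[:2])).round(4))
# commanded start pose now
st=[.6749-.2246*.8,-.2108*.8]; z0=.25-.128; ss=np.r_[-.065,-.065,-.06:.031:.005]
plan(ss,st,45,.056,z0,out=.003)
E
```

```text
[-0.0403 -0.0929]
[-0.0731 -0.0942]
[-0.011  -0.0918]
[-0.0407 -0.0712]
[-0.0394 -0.1151]
[0.0025, -0.0027, -0.0825, 0.0, 0.0, -0.039]
[0.0025, -0.0027, -0.0825, 0.0, 0.0, -0.039]
[0.0071, 0.0016, -0.0825, 0.0, 0.0, -0.039]
[0.0116, 0.0058, -0.0825, 0.0, 0.0, -0.039]
[0.0162, 0.0101, -0.0825, 0.0, 0.0, -0.039]
[0.0208, 0.0144, -0.0825, 0.0, 0.0, -0.039]
[0.0253, 0.0187, -0.0825, 0.0, 0.0, -0.039]
[0.0299, 0.023, -0.0825, 0.0, 0.0, -0.039]
[0.0344, 0.0272, -0.0825, 0.0, 0.0, -0.039]
[0.039, 0.0315, -0.0825, 0.0, 0.0, -0.039]
[0.0435, 0.0358, -0.0825, 0.0, 0.0, -0.0383]
[0.0482, 0.04, -0.0825, 0.0, 0.0, -0.0311]
[0.053, 0.0441, -0.0825, 0.0, 0.0, -0.0159]
[0.0579, 0.048, -0.0825, 0.0, 0.0, 0.0074]
[0.063, 0.0519, -0.0825, 0.0, 0.0, 0.0387]
[0.0682, 0.0557, -0.0825, 0.0, 0.0, 0.0781]
[0.0735, 0.0594, -0.0825, 0.0, 0.0, 0.1255]
[0.079, 0.0631, -0.0825, 0.0, 0.0, 0.181]
[0.0848, 0.0667, -0.0825, 0.0, 0.0, 0.2446]
[0.0906, 0.0704, -0.0825, 0.0, 0.0, 0.3147]
[0.0963, 0.0744, -0.0825, 0.0, 0.0, 0.3854]
```

Emit:
{"op": "apply_moves", "data": {"series": [[0.0025,-0.0027,-0.04,0,0,-0.039],[0.0025,-0.0027,-0.0825,0,0,-0.039],[0.0025,-0.0027,-0.0825,0,0,-0.039],[0.0071,0.0016,-0.0825,0,0,-0.039],[0.0116,0.0058,-0.0825,0,0,-0.039],[0.0162,0.0101,-0.0825,0,0,-0.039],[0.0208,0.0144,-0.0825,0,0,-0.039],[0.0253,0.0187,-0.0825,0,0,-0.039],[0.0299,0.023,-0.0825,0,0,-0.039],[0.0344,0.0272,-0.0825,0,0,-0.039],[0.039,0.0315,-0.0825,0,0,-0.039],[0.0435,0.0358,-0.0825,0,0,-0.0383],[0.0482,0.04,-0.0825,0,0,-0.0311],[0.053,0.0441,-0.0825,0,0,-0.0159],[0.0579,0.048,-0.0825,0,0,0.0074],[0.0579,0.048,-0.0825,0,0,0.0074]]}}

```text
time: 3.75
eef_pos: [0.542, -0.13, 0.0564]
tcp_rot: [0.923, 0.386, 0.0, 0.0]
contact_force: [-0.6, -0.1, -0.8]
opening: -0.001
finger_force: 0.0
```

```bash
python3 - <<'E'
from plan import *
c,T=cam('wrist'); im=save('wrist','pics/w2.png'); draw(im,c,T,p,1.25,0,0,640,400,'pics/w2o.png')
st=[.6749-.2246*.8+.0579*.8,-.2108*.8+.048*.8]; plan(np.arange(.005,.105,.005),st,45+.0074*45,.056,.056,out=.003)
E
```

```text
[0.0103, 0.0077, 0.0, 0.0, 0.0, 0.0707]
[0.0156, 0.0114, 0.0, 0.0, 0.0, 0.1181]
[0.0211, 0.0151, 0.0, 0.0, 0.0, 0.1736]
[0.0269, 0.0187, 0.0, 0.0, 0.0, 0.2372]
[0.0327, 0.0224, 0.0, 0.0, 0.0, 0.3073]
[0.0384, 0.0264, 0.0, 0.0, 0.0, 0.378]
[0.0438, 0.0307, 0.0, 0.0, 0.0, 0.4488]
[0.049, 0.0354, 0.0, 0.0, 0.0, 0.5195]
[0.0539, 0.0403, 0.0, 0.0, 0.0, 0.5902]
[0.0586, 0.0454, 0.0, 0.0, 0.0, 0.661]
[0.0629, 0.0508, 0.0, 0.0, 0.0, 0.7317]
[0.067, 0.0565, 0.0, 0.0, 0.0, 0.8024]
[0.0707, 0.0624, 0.0, 0.0, 0.0, 0.8732]
[0.0741, 0.0684, 0.0, 0.0, 0.0, 0.9439]
[0.0772, 0.0747, 0.0, 0.0, 0.0, 1.0146]
[0.0799, 0.0811, 0.0, 0.0, 0.0, 1.0854]
[0.0822, 0.0876, 0.0, 0.0, 0.0, 1.1561]
[0.0842, 0.0943, 0.0, 0.0, 0.0, 1.2269]
[0.0858, 0.101, 0.0, 0.0, 0.0, 1.2976]
[0.087, 0.1079, 0.0, 0.0, 0.0, 1.3683]
```

View pics/w2o.png

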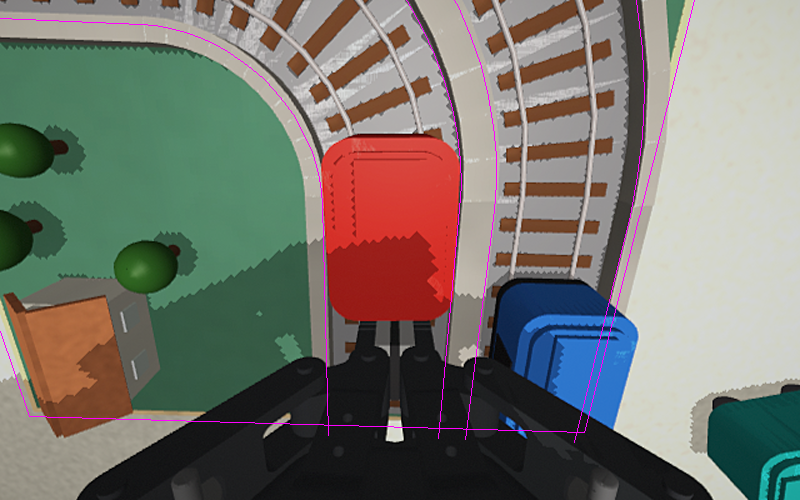

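The red wagon is in contact with the fingers and straight, its roof at px (258–368, 107–256). Next I'll push it round the bend.

Emit:
{"op": "apply_moves", "data": {"series": [[0.0103,0.0077,0,0,0,0.0707],[0.0156,0.0114,0,0,0,0.1181],[0.0211,0.0151,0,0,0,0.1736],[0.0269,0.0187,0,0,0,0.2372],[0.0327,0.0224,0,0,0,0.3073],[0.0384,0.0264,0,0,0,0.378],[0.0438,0.0307,0,0,0,0.4488],[0.049,0.0354,0,0,0,0.5195],[0.0539,0.0403,0,0,0,0.5902],[0.0586,0.0454,0,0,0,0.661],[0.0629,0.0508,0,0,0,0.7317],[0.067,0.0565,0,0,0,0.8024],[0.0707,0.0624,0,0,0,0.8732],[0.0741,0.0684,0,0,0,0.9439],[0.0741,0.0684,0,0,0,0.9439]]}}

```text
time: 5.68
eef_pos: [0.601, -0.0752, 0.0563]
tcp_rot: [0.72, 0.694, 0.0, -0.0]
contact_force: [-0.1, 0.2, 0.1]
opening: 0.003
finger_force: 0.0
```

```bash
python3 - <<'E'
from plan import *
c,T=cam('wrist'); im=save('wrist','pics/w3.png'); draw(im,c,T,p,1.25,0,0,640,400,'pics/w3o.png')
st=[.6749+(-.2246+.0579+.0741)*.8,(-.2108+.048+.0684)*.8]; yaw=45+(.0074+.9439)*45
plan(np.r_[np.arange(.075,.165,.005)],st,yaw,.056,.056,out=.003)
print();plan(np.r_[.165:.196:.005],st,yaw,.056,.056,out=.001)
E
```

```text
[0.0031, 0.0063, 0.0, 0.0, 0.0, 0.0707]
[0.0058, 0.0127, 0.0, 0.0, 0.0, 0.1415]
[0.0081, 0.0192, 0.0, 0.0, 0.0, 0.2122]
[0.0101, 0.0259, 0.0, 0.0, 0.0, 0.283]
[0.0117, 0.0326, 0.0, 0.0, 0.0, 0.3537]
[0.0129, 0.0395, 0.0, 0.0, 0.0, 0.4244]
[0.0137, 0.0463, 0.0, 0.0, 0.0, 0.4952]
[0.0142, 0.0533, 0.0, 0.0, 0.0, 0.5659]
[0.0143, 0.0602, 0.0, 0.0, 0.0, 0.6366]
[0.0139, 0.0672, 0.0, 0.0, 0.0, 0.7073]
[0.0132, 0.074, 0.0, 0.0, 0.0, 0.7731]
[0.0119, 0.0807, 0.0, 0.0, 0.0, 0.8308]
[0.0101, 0.0872, 0.0, 0.0, 0.0, 0.8804]
[0.0078, 0.0935, 0.0, 0.0, 0.0, 0.922]
[0.0051, 0.0994, 0.0, 0.0, 0.0, 0.9555]
[0.002, 0.1051, 0.0, 0.0, 0.0, 0.981]
[-0.0014, 0.1104, 0.0, 0.0, 0.0, 0.9985]
[-0.0053, 0.1154, 0.0, 0.0, 0.0, 1.0079]

[-0.0113, 0.1183, 0.0, 0.0, 0.0, 1.0097]
[-0.0156, 0.1229, 0.0, 0.0, 0.0, 1.0097]
[-0.0199, 0.1274, 0.0, 0.0, 0.0, 1.0097]
[-0.0242, 0.132, 0.0, 0.0, 0.0, 1.0097]
[-0.0284, 0.1365, 0.0, 0.0, 0.0, 1.0097]
[-0.0327, 0.1411, 0.0, 0.0, 0.0, 1.0097]
[-0.037, 0.1457, 0.0, 0.0, 0.0, 1.0097]
```

View pics/w3o.png

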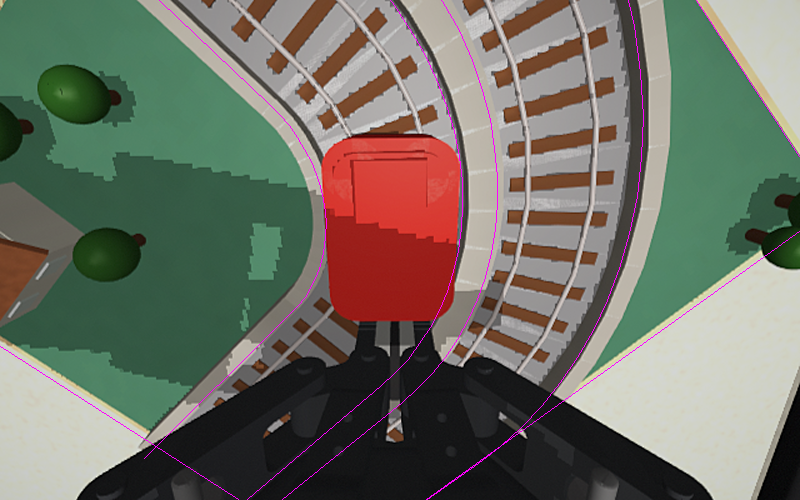

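The wagon is following the bend well, with its roof centred ahead of the fingers. I'll carry on to the straight.

Emit:
{"op": "apply_moves", "data": {"series": [[0.0031,0.0063,0,0,0,0.0707],[0.0058,0.0127,0,0,0,0.1415],[0.0081,0.0192,0,0,0,0.2122],[0.0101,0.0259,0,0,0,0.283],[0.0117,0.0326,0,0,0,0.3537],[0.0129,0.0395,0,0,0,0.4244],[0.0137,0.0463,0,0,0,0.4952],[0.0142,0.0533,0,0,0,0.5659],[0.0143,0.0602,0,0,0,0.6366],[0.0139,0.0672,0,0,0,0.7073],[0.0132,0.074,0,0,0,0.7731],[0.0119,0.0807,0,0,0,0.8308],[0.0101,0.0872,0,0,0,0.8804],[0.0078,0.0935,0,0,0,0.922],[0.0051,0.0994,0,0,0,0.9555],[0.002,0.1051,0,0,0,0.981],[-0.0014,0.1104,0,0,0,0.9985],[-0.0014,0.1104,0,0,0,0.9985]]}}

```text
time: 7.98
eef_pos: [0.5995, 0.0132, 0.0563]
tcp_rot: [0.401, 0.916, -0.0, -0.0]
contact_force: [-1.1, 0.1, -0.1]
opening: -0.001
finger_force: 0.0
```

```bash
python3 - <<'E'
from plan import *
c,T=cam('wrist'); im=save('wrist','pics/w4.png'); draw(im,c,T,p,1.25,0,0,640,400,'pics/w4o.png')
st=[.6749+(-.2246+.0579+.0741-.0014)*.8,(-.2108+.048+.0684+.1104)*.8]; yaw=45+(.0074+.9439+.9985)*45
plan(np.r_[.16:.2:.004],st,yaw,.056,.056,out=.001)
E
```

```text
[-0.0057, 0.0033, 0.0, 0.0, 0.0, 0.0094]
[-0.0091, 0.007, 0.0, 0.0, 0.0, 0.0112]
[-0.0125, 0.0107, 0.0, 0.0, 0.0, 0.0112]
[-0.0159, 0.0143, 0.0, 0.0, 0.0, 0.0112]
[-0.0193, 0.018, 0.0, 0.0, 0.0, 0.0112]
[-0.0228, 0.0216, 0.0, 0.0, 0.0, 0.0112]
[-0.0262, 0.0252, 0.0, 0.0, 0.0, 0.0112]
[-0.0296, 0.0289, 0.0, 0.0, 0.0, 0.0112]
[-0.033, 0.0325, 0.0, 0.0, 0.0, 0.0112]
[-0.0365, 0.0362, 0.0, 0.0, 0.0, 0.0112]
[-0.0399, 0.0398, 0.0, 0.0, 0.0, 0.0112]
```

View pics/w4o.png

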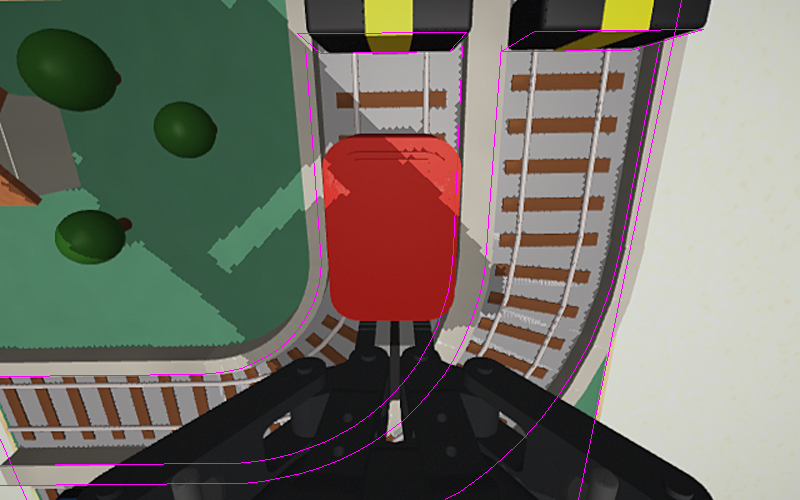

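The red wagon is on the final straight, and the stop face at px row ~42 agrees with the model. I'll advance to contact.

Emit:
{"op": "apply_moves", "data": {"series": [[-0.0057,0.0033,0,0,0,0.0094],[-0.0091,0.007,0,0,0,0.0112],[-0.0125,0.0107,0,0,0,0.0112],[-0.0159,0.0143,0,0,0,0.0112],[-0.0193,0.018,0,0,0,0.0112],[-0.0228,0.0216,0,0,0,0.0112],[-0.0245,0.0234,0,0,0,0.0112],[-0.0262,0.0252,0,0,0,0.0112],[-0.0279,0.027,0,0,0,0.0112],[-0.0279,0.027,0,0,0,0.0112]]}}

```text
time: 9.28
eef_pos: [0.578, 0.0342, 0.0566]
tcp_rot: [0.397, 0.918, 0.0, 0.001]
contact_force: [1.2, -0.9, 0.1]
opening: 0.003
finger_force: 1.0
```

Emit:
{"op": "apply_moves", "data": {"series": [[-0.0009,0.0009,0,0,0,0],[-0.0018,0.0018,0,0,0,0],[-0.0018,0.0018,0,0,0,0]]}}

```text
time: 9.65
eef_pos: [0.578, 0.0344, 0.0573]
tcp_rot: [0.397, 0.918, -0.0, 0.003]
contact_force: [4.8, -5.3, -0.9]
opening: -0.002
finger_force: 3.5
```

The force rose to 7 N with no motion, so the wagon is against the stop. I'll back off and look.

Emit:
{"op": "apply_moves", "data": {"series": [[0.001,-0.001,0,0,0,0],[0.004,-0.0042,0,0,0,0],[0.012,-0.0128,0,0,0,0],[0.024,-0.0255,0,0,0,0],[0.024,-0.0255,0.03,0,0,0],[0.024,-0.0255,0.1,0,0,0],[0.024,-0.0255,0.15,0,0,0],[0.024,-0.0255,0.15,0,0,0]]}}

```text
time: 10.65
eef_pos: [0.5983, 0.0146, 0.1814]
tcp_rot: [0.397, 0.918, 0.001, 0.004]
contact_force: [0.3, 0.1, 0.2]
opening: -0.002
finger_force: 0.0
```

```bash
python3 - <<'E'
from plan import *
a=save('wrist','pics/w5.png'); b=save('scene','pics/s5.png')
o=np.hstack([cv2.resize(a[:,100:500],(400,400)),cv2.resize(b[150:350,225:490],(400,302))[:302] if 0 else cv2.copyMakeBorder(cv2.resize(b[150:350,225:490],(400,302)),0,98,0,0,0)])
cv2.imwrite('pics/f.png',o[:,:,::-1])
E
```

```text
(no output)
```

View pics/f.png

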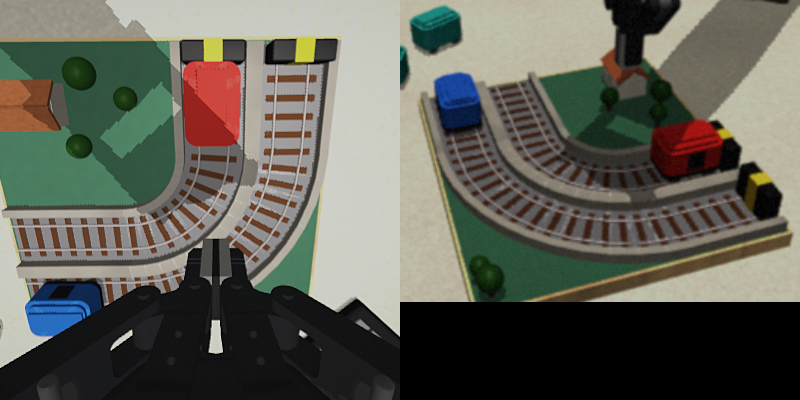

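The red wagon stands upright between its kerbs, touching the stop at about (212,62) in the left panel. The blue wagon hasn't moved, and the gripper is clear of everything.

```bash
python3 -c "
from plant import ctrl
print(ctrl.sign_off())"
```

```text
the job is handed in; nothing more can be done
None
```

The red wagon was pushed round the bend and stands upright between its kerbs against its buffer stop; the blue wagon was not touched, and I handed the job in after about 11 s of robot time.

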